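Put the optic moulds away in their caddy

TASK

Gather the four hollow optic moulds from the board into the blue caddy: stand each one, open end up, down in the well that matches its size (smallest mould in the smallest well, and so on up to the largest). Leave the two solid blanks standing where they are on the board.

Things in the scene. Friction and masses are not known exactly. Their poses are not given: they have to be found in the camera images.
- mould30: Hollow optic mould: plain aluminium round cup, 30 mm outside diameter, 60 mm tall, straight sides, wall 4.5 mm, open at the top with a dark ribbed cavity. Stands upright on a plywood board 6 mm thick, among the other moulds, the blanks and two low oddments (a brass collar and a cork pad, under 15 mm tall). Origin: centre of its underside; z axis points up through the open end; yaw means nothing.
- mould40: Hollow optic mould: plain aluminium round cup, 40 mm outside diameter, 60 mm tall, straight sides, wall 4.5 mm, open at the top with a dark ribbed cavity. Stands upright on a plywood board 6 mm thick, among the other moulds, the blanks and two low oddments (a brass collar and a cork pad, under 15 mm tall). Origin: centre of its underside; z axis points up through the open end; yaw means nothing.
- mould50: Hollow optic mould: plain aluminium round cup, 50 mm outside diameter, 60 mm tall, straight sides, wall 4.5 mm, open at the top with a dark ribbed cavity. Stands upright on a plywood board 6 mm thick, among the other moulds, the blanks and two low oddments (a brass collar and a cork pad, under 15 mm tall). Origin: centre of its underside; z axis points up through the open end; yaw means nothing.
- mould60: Hollow optic mould: plain aluminium round cup, 60 mm outside diameter, 60 mm tall, straight sides, wall 4.5 mm, open at the top with a dark ribbed cavity. Stands upright on a plywood board 6 mm thick, among the other moulds, the blanks and two low oddments (a brass collar and a cork pad, under 15 mm tall). Origin: centre of its underside; z axis points up through the open end; yaw means nothing.
- seat30: Pale wooden seat block, 90 mm square and 18 mm thick, with a round well 46 mm in diameter and 10 mm deep (darker floor, 8 mm above the underside) in its middle: the place of the 30 mm mould. One of four such blocks that fill a low blue square caddy (2 by 2, centres about 92 mm apart, in any arrangement; the caddy's rim, 24 mm above the table, stands 1 mm higher than the blocks). Fixed. Origin: centre of its underside, 5 mm above the table; x and y run along its sides, z up.
- seat40: Pale wooden seat block, 90 mm square and 18 mm thick, with a round well 56 mm in diameter and 10 mm deep (darker floor, 8 mm above the underside) in its middle: the place of the 40 mm mould. One of four such blocks that fill a low blue square caddy (2 by 2, centres about 92 mm apart, in any arrangement; the caddy's rim, 24 mm above the table, stands 1 mm higher than the blocks). Fixed. Origin: centre of its underside, 5 mm above the table; x and y run along its sides, z up.
- seat50: Pale wooden seat block, 90 mm square and 18 mm thick, with a round well 66 mm in diameter and 10 mm deep (darker floor, 8 mm above the underside) in its middle: the place of the 50 mm mould. One of four such blocks that fill a low blue square caddy (2 by 2, centres about 92 mm apart, in any arrangement; the caddy's rim, 24 mm above the table, stands 1 mm higher than the blocks). Fixed. Origin: centre of its underside, 5 mm above the table; x and y run along its sides, z up.
- seat60: Pale wooden seat block, 90 mm square and 18 mm thick, with a round well 76 mm in diameter and 10 mm deep (darker floor, 8 mm above the underside) in its middle: the place of the 60 mm mould. One of four such blocks that fill a low blue square caddy (2 by 2, centres about 92 mm apart, in any arrangement; the caddy's rim, 24 mm above the table, stands 1 mm higher than the blocks). Fixed. Origin: centre of its underside, 5 mm above the table; x and y run along its sides, z up.
- blank40: Look-alike that stays: solid aluminium blank, 40 mm diameter, 60 mm tall, like a mould from the side but with a flat closed top and no cavity. Stands upright on the same board. Origin: centre of its underside; z up.
- blank50: Look-alike that stays: solid aluminium blank, 50 mm diameter, 60 mm tall, like a mould from the side but with a flat closed top and no cavity. Stands upright on the same board. Origin: centre of its underside; z up.
Mind the look-alikes: they are no part of the job. What is shaped like the mould30 but green or purple is not meant.

How it is judged (in metres and radians):
At the end, for the whole second after the job is handed in: Each mould stands upright (within 0.1 rad) and at rest on the floor of the well of its own size (mould origin 4 to 11.5 mm above the seat block's underside and within 13 mm of its centre), and both solid blanks stand upright within 30 mm of where they began (horizontal distance between mould30 and seat30 below 0.013 m and z of mould30 in the frame of seat30 between 0.004 and 0.0115 m and angle between each of mould30, mould40, mould50, mould60, blank40, blank50's own z axis and vertical below 0.1 rad and linear speed of each of mould30, mould40, mould50, mould60 below 0.02 m/s and horizontal distance between mould40 and seat40 below 0.013 m and z of mould40 in the frame of seat40 between 0.004 and 0.0115 m and horizontal distance between mould50 and seat50 below 0.013 m and z of mould50 in the frame of seat50 between 0.004 and 0.0115 m and horizontal distance between mould60 and seat60 below 0.013 m and z of mould60 in the frame of seat60 between 0.004 and 0.0115 m and distance of each of blank40, blank50 from where it was at the start of the episode below 0.03 m); the robot touches nothing.
It fails at once if a solid blank is moved more than 30 mm from its place or knocked over (distance of any of blank40, blank50 from where it was at the start of the episode above 0.03 m or angle between any of blank40, blank50's own z axis and vertical above 0.5 rad).
It also fails if it takes over 106 s, if anything falls off the work surface, if the arm or the gripper's body presses on something with over 40 N, if the wrist force passes 120 N, or if a joint passes its speed limit or range.

ROBOT

A 6-joint arm with a two-finger parallel gripper is mounted at the origin on the work surface. World frame = base frame: x ahead of the robot, y to its left, z up, the work surface at z = 0. Lengths are in m, angles in degrees, forces in N, time in s.
With the tool pointing down it reaches from about 0.25 to 0.725 m from the base axis. Payload 9.7 kg.
Tool frame: the origin (TCP) lies on the centre line of the jaws, within the pads' length; the fingertips stand 19 mm ahead of it and the grasp point (between the pads) is the TCP (bot.tcp_to_tips is the z of the fingertips in the tool frame, in m); z points along the fingers, y is the line along which they close (so a half turn about z gives the same grasp; the last joint's range is limited). The gripper opens to 85 mm and grips with 20 to 120 N. Pads are 22 mm wide; open, the fingers measure 114 mm over their backs; the gripper's body (76 mm by 85 mm) begins 54 mm behind the grasp point. The pads swing forward as they close: fully open they stand 13 mm farther back than shut.
Start: joints at [-64.343, 4.979, 10.078, 95.1, 0, 90], TCP at [0.238, -0.496, 0.217] pointing down, gripper open.
Joint ranges: [-179.16, 179.16], [-48.56, 103.87], [-65.8, 70.77], [-126.05, 130.52], [-82.76, 87.17], [-180, 180]. Speed limits (degrees/s): [127.2, 127.2, 147.25, 180, 180, 180].

INTERFACE

Orientations are given as [roll, pitch, yaw] about the fixed x, y, z axes, in that order (R = Rz(yaw) Ry(pitch) Rx(roll)).
In Python, from workcell import bot gives the robot as it stands. The module is installed in compiled form; this text tells all that it offers.
- The arm moves only by the tool play_rows, never from a script. Its argument "increments" is a list of rows, each an object with "slide": the shift along the tool's x, y, z in mm, a list of three; "angular": the turn, a rotation vector about the tool's x, y, z in degrees, a list of three; "claw": the opening, from -1 (shut) to 1 (fully open). In form: [{"slide": [x, y, z], "angular": [rx, ry, rz], "claw": claw}, ...]. A call has 1 to 8 rows; each row shifts and turns the commanded pose from where the row before left it, along the tool's axes as they then stand; what a row does not reach is not made up. A row lasts 1/10 s, in which the tool goes at most 50 mm and 8.59 degrees, less where a joint would pass 70% of its speed; a pose out of reach is approached as far as the arm can. A call is refused whole if a number of a shift passes 50 or a number of a turn 8.59, either way. A call with a gripper value outside its range is refused whole. The fingers move at their own pace and stop on an object; "squeeze" is the grip in N (left out, the last holds). Time passes only in rows, so rows that do not move let the fingers close. It gives the time, the measured TCP pose, the force, the opening and the grip force at its end, in the units of the state.
- bot.get_obs(): the state, without advancing time (a new reading comes with each control period).
- bot.camera(name): name is "scene" or "top"; returns the picture (420x560x3 uint8, red, green, blue); there is no depth.
- bot.camera_info(name): a dict with "fovy" (degrees; the focal length in pixels is half the picture's height over the tangent of half this angle, whatever the lens; pixels are square), "cx", "cy" (the principal point, pixels), "R" (3x3) and "t" (3): a world point X has camera coordinates R X + t. Camera axes: x right, y down, z forward; pixel columns grow to the right and rows downward; lengths in m; the calibration is good to about 2 mm. A picture is of the moment at which its call begins. camera_info takes no time and is no camera call.
- bot.job_done(): hands the job in; it is judged then, once.
The state is a dict: "time": time; "q": joint angles; "qd": joint speeds; "joint_efforts": joint torques, N m; "ee_pos": TCP position; "tcp_rot": TCP orientation; "wrist_force": force on the tool from outside, world axes, zero at the start; "torque": the same for the moment, N m; "opening": finger opening in m; "grasp_force": force on a finger pad.
Only numpy, scipy, OpenCV 4.12 (cv2) and the standard library are available. Lean on these libraries where they do the work, as an engineer would, in place of code of your own. Each camera call takes 0.05 s, during which the arm holds its last target. There are 200 camera calls.

## Working session

There is one attempt and no reset: what is moved stays moved. The work goes in short steps, Python scripts to look and compute and a tool call to move; the robot and the scene stay as the last step left them, time stands still between calls to the robot, and variables do not carry over. Pictures are saved under pics/ and viewed, at most 14 in all, crops included, and the job is handed in when it is done.

Besides the shell and the picture viewer there is one more tool, called after ">>>" in YAML: its name, and indented under it one key for each argument. play_rows: Moves the arm, as the interface text tells. Its arguments: {"type":"object","properties":{"increments":{"type":"array"},"squeeze":{"type":"number"}},"required":["increments"]}

```bash
mkdir -p pics; python3 - <<'E'
from workcell import bot
import cv2
for n in("scene","top"):
    cv2.imwrite(f"pics/{n}0.png",bot.camera(n)[:,:,::-1]); print(n,bot.camera_info(n))
o=bot.get_obs();print(o, bot.tcp_to_tips)
E
```

```text
scene {'fovy': 46.12624999079904, 'cx': 292.1961439716499, 'cy': 212.13294209993128, 'R': array([[ 0.18645242,  0.98245846, -0.00329818],
       [ 0.81631348, -0.15678745, -0.55592265],
       [-0.54668802,  0.10096078, -0.83122748]]), 't': array([-0.08832224, -0.34965325,  1.4714758 ])}
top {'fovy': 54.9539052369332, 'cx': 276.2049174874439, 'cy': 213.83635572255127, 'R': array([[-0.00803439, -0.99995629, -0.00478296],
       [-0.98669427,  0.00870439, -0.16235345],
       [ 0.16238799,  0.00341491, -0.98672108]]), 't': array([-0.00186849,  0.44554685,  0.96132801])}
{'time': 0.1, 'q': array([-6.43413264e+01,  5.00924814e+00,  1.00385563e+01,  9.51004018e+01,
       -2.86520396e-04,  9.00001928e+01]), 'qd': array([-0.02761966, -0.18690748,  0.04802586, -0.00651609, -0.03338299,
        0.09245458]), 'joint_efforts': array([-2.68066111e-05, -5.21560979e+01,  4.65654409e+01,  1.58964522e-02,
        2.15757268e-06, -3.53280882e-06]), 'ee_pos': array([ 0.23805366, -0.49555683,  0.2163376 ]), 'tcp_rot': array([-1.79928906e+02,  2.86759366e-04,  2.56584812e+01]), 'wrist_force': array([-0.22886206, -0.62132594, -1.1676354 ]), 'torque': array([ 0.00769861, -0.0197777 ,  0.01663331]), 'grasp_force': 0.0, 'opening': 0.08500395681621514} 0.019
```

View pics/top0.png

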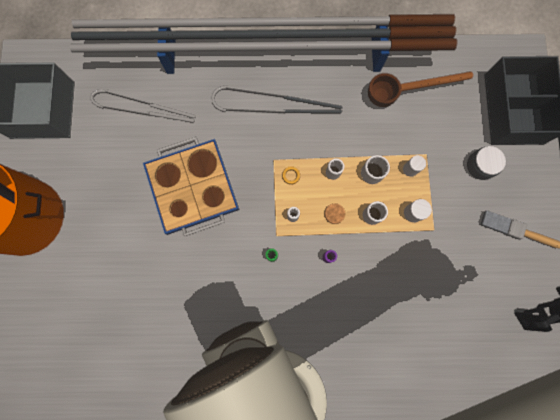

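View pics/scene0.png

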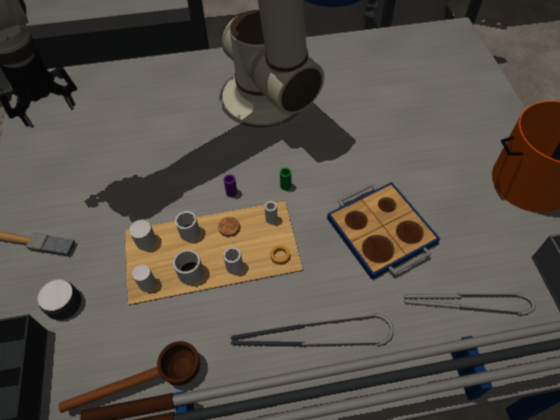

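```bash
cat > h.py <<'E'
import numpy as np, cv2
from workcell import bot
def H(name,z,x0,y0,s):
    """maps rectified px (u: right=-y, v: down=-x; x0,y0 = top-left world; s px/m) to image px"""
    c=bot.camera_info(name); f=210/np.tan(np.radians(c["fovy"]/2))
    K=np.array([[f,0,c["cx"]],[0,f,c["cy"]],[0,0,1]]); R,t=c["R"],c["t"]
    P=K@np.c_[R[:,0],R[:,1],R[:,2]*z+t]
    return P@np.array([[0,-1/s,x0],[-1/s,0,y0],[0,0,1]])
def pix2w(name,u,v,z):
    M=np.linalg.inv(H(name,z,0,0,1)); p=M@[u,v,1]; p/=p[2]; return -p[1],-p[0]
def rect(img,name,z,x0,y0,w,h,s=2000):
    return cv2.warpPerspective(img,H(name,z,x0,y0,s),(int(w*s),int(h*s)),flags=cv2.WARP_INVERSE_MAP|cv2.INTER_CUBIC)
E
python3 - <<'E'
from h import *
top={"m30":(293,213),"m40":(336,168),"m50":(377,212),"m60":(376,168),"b40":(417,165),"b50":(420,210)}
for k,p in top.items(): print(k,np.round(pix2w("top",*p,.066),3))
sc={"m30":(271,206),"m40":(233,254),"m50":(187,217),"m60":(188,262),"b40":(142,272),"b50":(141,229)}
for k,p in sc.items(): print("sc",k,np.round(pix2w("scene",*p,.066),3))
for k,p in {"w60":(203,163),"w50":(168,175),"w30":(179,208),"w40":(213,196)}.items(): print(k,np.round(pix2w("top",*p,.023),3))
for k,p in {"w60":(378,249),"w50":(410,232),"w30":(387,205),"w40":(356,220)}.items(): print("sc",k,np.round(pix2w("scene",*p,.023),3))
a=[]
for n in("top","scene"):
    im=cv2.imread(f"pics/{n}0.png")
    a.append(np.vstack([rect(im,n,.066,.66,.06,.40,.15)]))
out=np.vstack(a)
cv2.imwrite("pics/r1.png",out)
a=[rect(cv2.imread(f"pics/{n}0.png"),n,.023,.67,.33,.20,.22) for n in("top","scene")]
cv2.imwrite("pics/r2.png",np.hstack(a)); print(out.shape)
E
```

```text
m30 [ 0.442 -0.046]
m40 [ 0.553 -0.153]
m50 [ 0.443 -0.247]
m60 [ 0.552 -0.25 ]
b40 [ 0.558 -0.35 ]
b50 [ 0.447 -0.35 ]
sc m30 [ 0.447 -0.046]
sc m40 [ 0.558 -0.15 ]
sc m50 [ 0.44  -0.243]
sc m60 [ 0.56 -0.25]
sc b40 [ 0.566 -0.35 ]
sc b50 [ 0.454 -0.35 ]
w60 [0.581 0.181]
w50 [0.55  0.269]
w30 [0.465 0.239]
w40 [0.495 0.154]
sc w60 [0.585 0.183]
sc w50 [0.554 0.271]
sc w30 [0.468 0.24 ]
sc w40 [0.497 0.153]
(600, 800, 3)
```

View pics/r1.png

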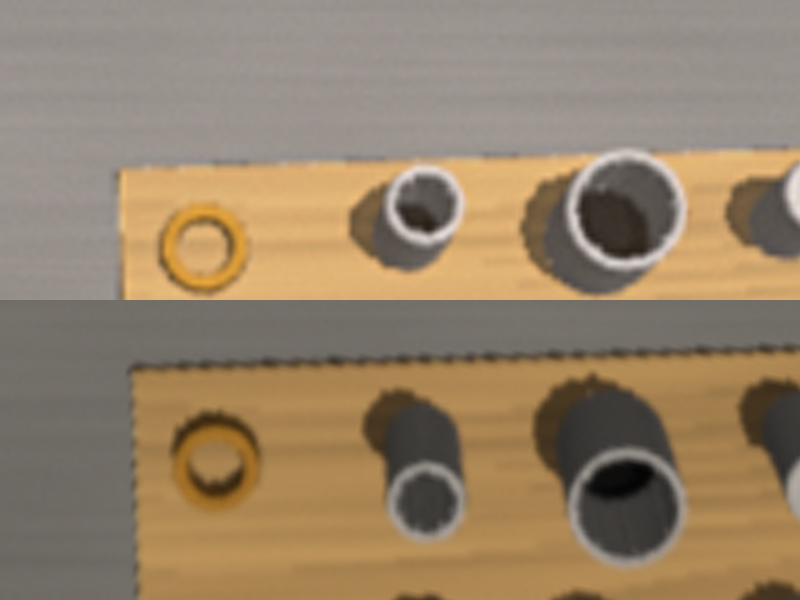

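View pics/r2.png

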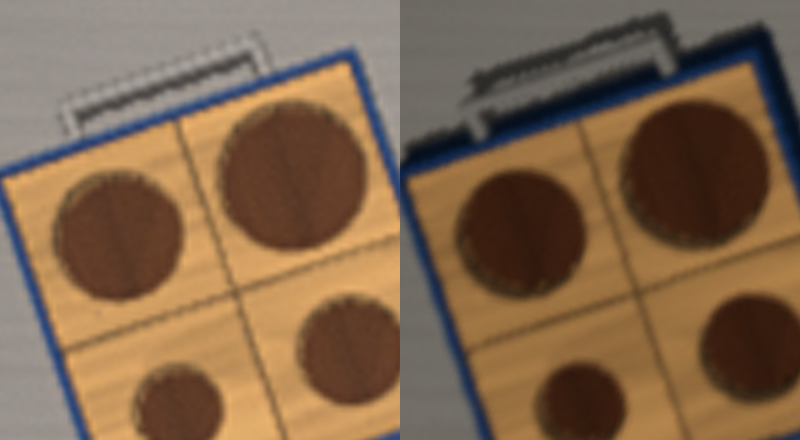

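The pictures show the moulds' rims, board and caddy wells. The two cameras agree to about 3 mm: m40 at (.558,-.153), m60 at (.556,-.253), and wells w60 (.583,.184), w50 (.552,.271), w30 (.466,.241), w40 (.495,.154). Well spacing comes out at 92 mm, as it should. I'll set out for mould40.

>>> play_rows:
  increments:
    - {"slide":[0,0,0],"angular":[0,0,8.55],"claw":1}
    - {"slide":[0,0,0],"angular":[0,0,8.55],"claw":1}
    - {"slide":[0,0,0],"angular":[0,0,8.55],"claw":1}
    - {"slide":[20,-20,0],"angular":[0,0,0],"claw":1}
    - {"slide":[30,-32,0],"angular":[0,0,0],"claw":1}
    - {"slide":[30,-32,0],"angular":[0,0,0],"claw":1}
    - {"slide":[30,-32,0],"angular":[0,0,0],"claw":1}
    - {"slide":[30,-32,0],"angular":[0,0,0],"claw":1}
  squeeze: 40

```text
time: 0.9
ee_pos: [0.3789, -0.3463, 0.2167]
tcp_rot: [-180.0, 0.0, -0.0]
wrist_force: [-0.1, -0.8, -0.4]
opening: 0.0851
grasp_force: 0.0
```

```bash
python3 - <<'E'
from h import *
for n in("top","scene"):
    im=cv2.imread(f"pics/{n}0.png")
    for k,(x,y,r) in {"m30":(.444,-.046,15),"m50":(.444,-.246,25),"m40":(.558,-.1525,20),"m60":(.556,-.2535,30),"b50":(.45,-.35,25)}.items():
        g=cv2.cvtColor(rect(im,n,.066,x+.04,y+.04,.08,.08),cv2.COLOR_BGR2GRAY)
        c=cv2.HoughCircles(cv2.GaussianBlur(g,(5,5),0),cv2.HOUGH_GRADIENT,1,40,param1=60,param2=8,minRadius=2*r-3,maxRadius=2*r+3)
        if c is not None: u,v,rr=c[0][0]; print(n,k,np.round([x+.04-v/2000,y+.04-u/2000,rr/2000],4))
E
```

```text
top m30 [ 0.4442 -0.0478  0.0144]
top m50 [ 0.4452 -0.2478  0.0242]
top m40 [ 0.5578 -0.1522  0.0196]
top m60 [ 0.5558 -0.2532  0.03  ]
top b50 [ 0.4498 -0.3522  0.024 ]
scene m30 [ 0.4458 -0.0482  0.0144]
scene m50 [ 0.4472 -0.2482  0.0245]
scene m40 [ 0.5602 -0.1528  0.019 ]
scene m60 [ 0.5558 -0.2538  0.0302]
scene b50 [ 0.4508 -0.3532  0.025 ]
```

>>> play_rows:
  increments:
    - {"slide":[30,-33,0],"angular":[0,0,0],"claw":1}
    - {"slide":[30,-33,0],"angular":[0,0,0],"claw":1}
    - {"slide":[30,-33,0],"angular":[0,0,0],"claw":1}
    - {"slide":[30,-33,10],"angular":[0,0,0],"claw":1}
    - {"slide":[30,-33,20],"angular":[0,0,0],"claw":1}
    - {"slide":[30,-28,30],"angular":[0,0,0],"claw":1}
    - {"slide":[0,0,20],"angular":[0,0,0],"claw":1}
    - {"slide":[0,0,0],"angular":[0,0,0],"claw":1}

```text
time: 1.7
ee_pos: [0.5565, -0.1537, 0.1337]
tcp_rot: [-179.9, 0.3, 0.1]
wrist_force: [0.2, -0.1, -0.3]
opening: 0.0855
grasp_force: 0.0
```

>>> play_rows:
  increments:
    - {"slide":[2,-1,25],"angular":[0,0,0],"claw":1}
    - {"slide":[0,0,30],"angular":[0,0,0],"claw":1}
    - {"slide":[0,0,25],"angular":[0,0,0],"claw":1}
    - {"slide":[0,0,12],"angular":[0,0,0],"claw":1}
    - {"slide":[0,0,0],"angular":[0,0,0],"claw":1}
    - {"slide":[0,0,0],"angular":[0,0,0],"claw":-0.3}
    - {"slide":[0,0,0],"angular":[0,0,0],"claw":-0.3}
    - {"slide":[0,0,0],"angular":[0,0,0],"claw":-0.3}

```text
time: 2.5
ee_pos: [0.5603, -0.1544, 0.0469]
tcp_rot: [180.0, -0.1, 0.0]
wrist_force: [0.4, 1.0, 0.5]
opening: 0.0439
grasp_force: 0.4
```

>>> play_rows:
  increments:
    - {"slide":[0,0,0],"angular":[0,0,0],"claw":-0.3}
    - {"slide":[0,0,0],"angular":[0,0,0],"claw":-0.3}
    - {"slide":[0,0,0],"angular":[0,0,0],"claw":-0.3}

```text
time: 2.8
ee_pos: [0.5605, -0.1543, 0.0472]
tcp_rot: [180.0, -0.1, 0.0]
wrist_force: [-0.4, 0.9, 6.4]
opening: 0.0371
grasp_force: 39.3
```

>>> play_rows:
  increments:
    - {"slide":[0,0,-15],"angular":[0,0,0],"claw":-0.3}
    - {"slide":[0,0,-30],"angular":[0,0,0],"claw":-0.3}
    - {"slide":[0,0,-35],"angular":[0,0,0],"claw":-0.3}
    - {"slide":[-2,-15,-20],"angular":[0,0,0],"claw":-0.3}
    - {"slide":[-6,-30,0],"angular":[0,0,0],"claw":-0.3}
    - {"slide":[-8,-40,0],"angular":[0,0,0],"claw":-0.3}
    - {"slide":[-8,-40,0],"angular":[0,0,0],"claw":-0.3}
    - {"slide":[-8,-40,0],"angular":[0,0,0],"claw":-0.3}

```text
time: 3.6
ee_pos: [0.5272, 0.0069, 0.1467]
tcp_rot: [-179.7, -0.1, 0.6]
wrist_force: [0.0, 1.1, -1.2]
opening: 0.0372
grasp_force: 40.2
```

>>> play_rows:
  increments:
    - {"slide":[-8,-40,0],"angular":[0,0,0],"claw":-0.3}
    - {"slide":[-8,-40,0],"angular":[0,0,0],"claw":-0.3}
    - {"slide":[-8,-30,0],"angular":[0,0,0],"claw":-0.3}
    - {"slide":[-8,-20,0],"angular":[0,0,0],"claw":-0.3}
    - {"slide":[-2,-10,0],"angular":[0,0,0],"claw":-0.3}
    - {"slide":[0,0,0],"angular":[0,0,0],"claw":-0.3}

```text
time: 4.2
ee_pos: [0.4918, 0.0722, 0.1493]
tcp_rot: [-176.7, 0.0, 6.4]
wrist_force: [1.1, 0.1, -1.0]
opening: 0.0368
grasp_force: 40.3
```

```bash
python3 - <<'E'
from h import *
cv2.imwrite("pics/s1.png",bot.camera("scene")[:,:,::-1]);o=bot.get_obs()
for k in("q","qd","ee_pos","tcp_rot","joint_efforts"):print(k,np.round(o[k],3))
E
```

```text
q [  6.317  -3.107  -5.685  87.44    3.313 179.948]
qd [-0.319  0.5    0.203 -0.036 -0.169  0.037]
ee_pos [0.492 0.072 0.149]
tcp_rot [-1.76687e+02  1.50000e-02  6.36900e+00]
joint_efforts [ 4.9100e-01 -4.4589e+01  4.7439e+01  1.1500e-01  2.7700e-01  1.0000e-03]
```

View pics/s1.png

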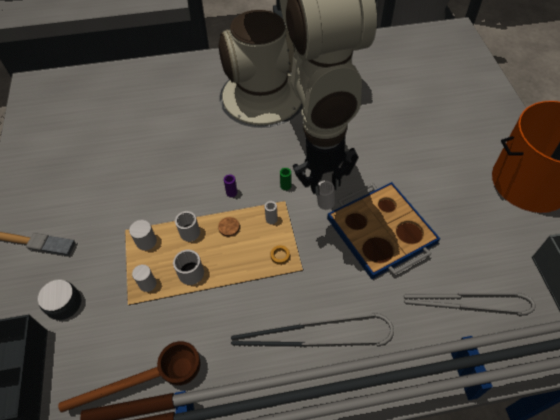

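The picture shows mould40 held above the table at about (325,195), next to the caddy. The last joint ran into its 180° limit, so I'll turn the tool to yaw 90 and use that from here on.

>>> play_rows:
  increments:
    - {"slide":[0,0,0],"angular":[0,0,-8.5],"claw":-0.3}
    - {"slide":[0,0,0],"angular":[0,0,-8.5],"claw":-0.3}
    - {"slide":[0,0,0],"angular":[0,0,-8.5],"claw":-0.3}
    - {"slide":[0,0,0],"angular":[0,0,-8.5],"claw":-0.3}
    - {"slide":[0,0,0],"angular":[0,0,-8.5],"claw":-0.3}
    - {"slide":[0,0,0],"angular":[0,0,-8.5],"claw":-0.3}
    - {"slide":[0,0,0],"angular":[0,0,-8.5],"claw":-0.3}
    - {"slide":[0,0,0],"angular":[0,0,-8.5],"claw":-0.3}

```text
time: 5.05
ee_pos: [0.4923, 0.0715, 0.1488]
tcp_rot: [-178.7, -3.1, 74.6]
wrist_force: [-0.0, -0.1, -0.8]
opening: 0.0365
grasp_force: 40.3
```

```bash
cat >> h.py <<'E'
from scipy.spatial.transform import Rotation as Ro
def need(p,yaw=90):
    o=bot.get_obs(); R=Ro.from_euler("xyz",o["tcp_rot"],degrees=True)
    T=Ro.from_euler("xyz",[180,0,yaw],degrees=True)
    print("turn",np.round((R.inv()*T).as_rotvec(degrees=True),2),"slide(after turn) mm",np.round(T.inv().apply(np.array(p)-o["ee_pos"])*1000,1))
E
python3 -c "
from h import *
need([.495,.154,.149])"
```

```text
turn [ -0.85  -3.21 -15.32] slide(after turn) mm [82.5  2.7 -0.2]
```

>>> play_rows:
  increments:
    - {"slide":[0,0,0],"angular":[-0.4,-1.6,-7.7],"claw":-0.3}
    - {"slide":[0,0,0],"angular":[-0.4,-1.6,-7.7],"claw":-0.3}
    - {"slide":[25,1,0],"angular":[0,0,0],"claw":-0.3}
    - {"slide":[30,1,0],"angular":[0,0,0],"claw":-0.3}
    - {"slide":[22,0,0],"angular":[0,0,0],"claw":-0.3}
    - {"slide":[5,0,0],"angular":[0,0,0],"claw":-0.3}
    - {"slide":[0,0,0],"angular":[0,0,0],"claw":-0.3}

```text
time: 5.75
ee_pos: [0.4944, 0.1542, 0.1488]
tcp_rot: [-179.9, -0.0, 89.8]
wrist_force: [-0.4, -0.4, -1.2]
opening: 0.0367
grasp_force: 40.3
```

```bash
python3 -c "
from h import *
need([.495,.154,.055])
cv2.imwrite('pics/t2.png',cv2.resize(bot.camera('top')[80:260,100:340,::-1],None,fx=3,fy=3))"
```

```text
turn [-0.08 -0.01 -0.16] slide(after turn) mm [-0.2  0.6 93.8]
```

View pics/t2.png

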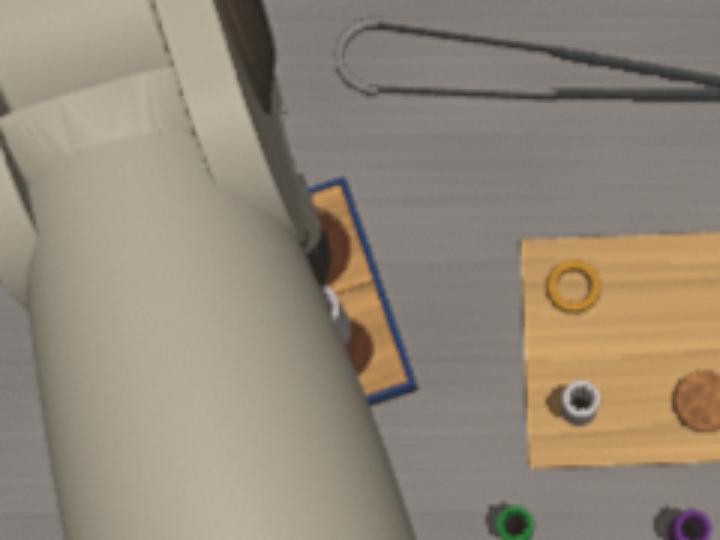

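The arm hides most of the caddy, but the mould sits over well40 by the numbers. Lowering it.

>>> play_rows:
  increments:
    - {"slide":[1,0,20],"angular":[0,0,0],"claw":-0.3}
    - {"slide":[0,0,30],"angular":[0,0,0],"claw":-0.3}
    - {"slide":[0,0,25],"angular":[0,0,0],"claw":-0.3}
    - {"slide":[0,0,12],"angular":[0,0,0],"claw":-0.3}
    - {"slide":[0,0,5],"angular":[0,0,0],"claw":-0.3}
    - {"slide":[0,0,0],"angular":[0,0,0],"claw":-0.3}

```text
time: 6.4
ee_pos: [0.4943, 0.1548, 0.0573]
tcp_rot: [-179.9, -0.0, 89.8]
wrist_force: [0.8, -0.8, -0.2]
opening: 0.0369
grasp_force: 40.3
```

>>> play_rows:
  increments:
    - {"slide":[0,0,2],"angular":[0,0,0],"claw":-0.3}
    - {"slide":[0,0,2],"angular":[0,0,0],"claw":-0.3}
    - {"slide":[0,0,0],"angular":[0,0,0],"claw":-0.3}

```text
time: 6.7
ee_pos: [0.4948, 0.1555, 0.0543]
tcp_rot: [179.9, -0.1, 89.8]
wrist_force: [-0.1, -0.5, 2.1]
opening: 0.037
grasp_force: 40.9
```

>>> play_rows:
  increments:
    - {"slide":[0,0,0],"angular":[0,0,0],"claw":0.1}
    - {"slide":[0,0,0],"angular":[0,0,0],"claw":0.4}
    - {"slide":[0,0,0],"angular":[0,0,0],"claw":0.4}
    - {"slide":[0,0,0],"angular":[0,0,0],"claw":0.4}
    - {"slide":[0,0,-15],"angular":[0,0,0],"claw":0.4}
    - {"slide":[0,0,-35],"angular":[0,0,0],"claw":0.4}
    - {"slide":[0,0,-35],"angular":[0,0,0],"claw":1}
    - {"slide":[-20,2,-10],"angular":[0,0,0],"claw":1}

```text
time: 7.5
ee_pos: [0.4974, 0.1366, 0.1531]
tcp_rot: [179.7, -0.1, 89.9]
wrist_force: [0.3, -0.3, -0.4]
opening: 0.0849
grasp_force: 0.0
```

>>> play_rows:
  increments:
    - {"slide":[-35,6,0],"angular":[0,0,0],"claw":1}
    - {"slide":[-40,6,0],"angular":[0,0,0],"claw":1}
    - {"slide":[-40,6,0],"angular":[0,0,0],"claw":1}
    - {"slide":[-40,6,0],"angular":[0,0,0],"claw":1}
    - {"slide":[-40,6,0],"angular":[0,0,0],"claw":1}
    - {"slide":[-40,6,0],"angular":[0,0,0],"claw":1}
    - {"slide":[-40,6,0],"angular":[0,0,0],"claw":1}
    - {"slide":[-40,6,0],"angular":[0,0,0],"claw":1}

```text
time: 8.3
ee_pos: [0.5432, -0.1817, 0.1491]
tcp_rot: [180.0, -0.0, 89.8]
wrist_force: [0.9, 1.1, -0.3]
opening: 0.0854
grasp_force: 0.0
```

>>> play_rows:
  increments:
    - {"slide":[-35,6,0],"angular":[0,0,0],"claw":1}
    - {"slide":[-25,4,0],"angular":[0,0,0],"claw":1}
    - {"slide":[-13,0,0],"angular":[0,0,0],"claw":1}
    - {"slide":[0,0,0],"angular":[0,0,0],"claw":1}
    - {"slide":[0,0,0],"angular":[0,0,0],"claw":1}

```text
time: 8.8
ee_pos: [0.5528, -0.2522, 0.1482]
tcp_rot: [-179.9, -0.1, 89.8]
wrist_force: [-1.3, 0.7, -0.3]
opening: 0.0855
grasp_force: 0.0
```

```bash
python3 -c "
from h import *
need([.556,-.2535,.042])
im=bot.camera('scene')[:,:,::-1]
cv2.imwrite('pics/s3.png',cv2.resize(im[120:320,80:460],None,fx=2,fy=2))"
```

```text
turn [-0.05 -0.05 -0.19] slide(after turn) mm [ -1.3   3.2 106.2]
```

View pics/s3.png

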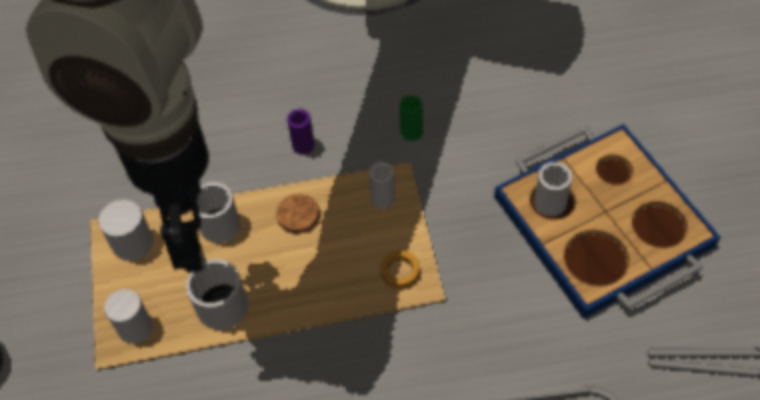

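Mould40 stands in its well at crop (553,190). The gripper is above mould60.

>>> play_rows:
  increments:
    - {"slide":[-1,3,20],"angular":[0,0,-0.2],"claw":1}
    - {"slide":[0,0,30],"angular":[0,0,0],"claw":1}
    - {"slide":[0,0,30],"angular":[0,0,0],"claw":1}
    - {"slide":[0,0,20],"angular":[0,0,0],"claw":1}
    - {"slide":[0,0,4],"angular":[0,0,0],"claw":1}
    - {"slide":[0,0,0],"angular":[0,0,0],"claw":1}
    - {"slide":[0,0,0],"angular":[0,0,0],"claw":0.2}
    - {"slide":[0,0,0],"angular":[0,0,0],"claw":0.2}

```text
time: 9.65
ee_pos: [0.5566, -0.254, 0.0455]
tcp_rot: [179.9, 0.0, 90.0]
wrist_force: [-0.9, -0.5, 0.7]
opening: 0.0588
grasp_force: 0.4
```

>>> play_rows:
  increments:
    - {"slide":[0,0,0],"angular":[0,0,0],"claw":0.2}
    - {"slide":[0,0,0],"angular":[0,0,0],"claw":0.2}
    - {"slide":[0,0,0],"angular":[0,0,0],"claw":0.2}

```text
time: 9.95
ee_pos: [0.5565, -0.2543, 0.0459]
tcp_rot: [179.9, 0.0, 90.0]
wrist_force: [-2.9, 0.7, 7.1]
opening: 0.0561
grasp_force: 40.9
```

>>> play_rows:
  increments:
    - {"slide":[0,0,-15],"angular":[0,0,0],"claw":0.2}
    - {"slide":[0,0,-30],"angular":[0,0,0],"claw":0.2}
    - {"slide":[0,0,-35],"angular":[0,0,0],"claw":0.2}
    - {"slide":[15,1,-20],"angular":[0,0,0],"claw":0.2}
    - {"slide":[30,2,0],"angular":[0,0,0],"claw":0.2}
    - {"slide":[40,3,0],"angular":[0,0,0],"claw":0.2}
    - {"slide":[40,3,0],"angular":[0,0,0],"claw":0.2}
    - {"slide":[40,3,0],"angular":[0,0,0],"claw":0.2}

```text
time: 10.75
ee_pos: [0.568, -0.0877, 0.1454]
tcp_rot: [180.0, -0.0, 90.0]
wrist_force: [1.8, 0.6, -1.4]
opening: 0.056
grasp_force: 42.8
```

>>> play_rows:
  increments:
    - {"slide":[40,3,0],"angular":[0,0,0],"claw":0.2}
    - {"slide":[40,3,0],"angular":[0,0,0],"claw":0.2}
    - {"slide":[40,3,0],"angular":[0,0,0],"claw":0.2}
    - {"slide":[40,2,0],"angular":[0,0,0],"claw":0.2}
    - {"slide":[40,2,0],"angular":[0,0,0],"claw":0.2}
    - {"slide":[35,2,0],"angular":[0,0,0],"claw":0.2}
    - {"slide":[25,0,0],"angular":[0,0,0],"claw":0.2}
    - {"slide":[13,0,0],"angular":[0,0,0],"claw":0.2}

```text
time: 11.55
ee_pos: [0.5827, 0.1861, 0.1451]
tcp_rot: [-180.0, -0.1, 90.1]
wrist_force: [0.6, -0.2, -1.7]
opening: 0.0557
grasp_force: 42.8
```

>>> play_rows:
  increments:
    - {"slide":[0,0,0],"angular":[0,0,0],"claw":0.2}
    - {"slide":[0,0,0],"angular":[0,0,0],"claw":0.2}

```text
time: 11.75
ee_pos: [0.5829, 0.1834, 0.1444]
tcp_rot: [-180.0, -0.0, 90.0]
wrist_force: [-0.3, -1.0, -1.2]
opening: 0.0558
grasp_force: 42.8
```

```bash
python3 -c "
from h import *
need([.5835,.1835,.053])"
```

```text
turn [-0.04 -0.02  0.01] slide(after turn) mm [ 0.1  0.6 91.4]
```

>>> play_rows:
  increments:
    - {"slide":[0,0,20],"angular":[0,0,0],"claw":0.2}
    - {"slide":[0,0,30],"angular":[0,0,0],"claw":0.2}
    - {"slide":[0,0,25],"angular":[0,0,0],"claw":0.2}
    - {"slide":[0,0,12],"angular":[0,0,0],"claw":0.2}
    - {"slide":[0,0,4],"angular":[0,0,0],"claw":0.2}
    - {"slide":[0,0,0],"angular":[0,0,0],"claw":0.2}

```text
time: 12.35
ee_pos: [0.5829, 0.1831, 0.0539]
tcp_rot: [-180.0, -0.0, 90.0]
wrist_force: [0.3, 0.0, -0.8]
opening: 0.0555
grasp_force: 42.9
```

>>> play_rows:
  increments:
    - {"slide":[0,0,1],"angular":[0,0,0],"claw":0.2}
    - {"slide":[0,0,0],"angular":[0,0,0],"claw":0.2}

```text
time: 12.55
ee_pos: [0.5833, 0.1838, 0.0531]
tcp_rot: [180.0, -0.1, 90.0]
wrist_force: [-2.1, -0.4, 2.2]
opening: 0.0559
grasp_force: 43.9
```

>>> play_rows:
  increments:
    - {"slide":[0,0,0],"angular":[0,0,0],"claw":0.5}
    - {"slide":[0,0,0],"angular":[0,0,0],"claw":0.8}
    - {"slide":[0,0,0],"angular":[0,0,0],"claw":0.8}
    - {"slide":[0,0,0],"angular":[0,0,0],"claw":0.8}
    - {"slide":[0,0,-15],"angular":[0,0,0],"claw":0.8}
    - {"slide":[0,0,-35],"angular":[0,0,0],"claw":0.8}
    - {"slide":[0,0,-35],"angular":[0,0,0],"claw":0.8}
    - {"slide":[-20,-5,-10],"angular":[0,0,0],"claw":0.8}

```text
time: 13.35
ee_pos: [0.5793, 0.1655, 0.1521]
tcp_rot: [179.7, -0.2, 90.1]
wrist_force: [-0.4, 0.3, 0.8]
opening: 0.077
grasp_force: 0.0
```

>>> play_rows:
  increments:
    - {"slide":[-35,-12,0],"angular":[0,0,0],"claw":0.8}
    - {"slide":[-40,-13,0],"angular":[0,0,0],"claw":0.8}
    - {"slide":[-40,-13,0],"angular":[0,0,0],"claw":0.8}
    - {"slide":[-40,-13,0],"angular":[0,0,0],"claw":0.8}
    - {"slide":[-40,-13,0],"angular":[0,0,0],"claw":0.8}
    - {"slide":[-40,-13,0],"angular":[0,0,0],"claw":0.8}
    - {"slide":[-40,-13,0],"angular":[0,0,0],"claw":0.8}
    - {"slide":[-40,-13,0],"angular":[0,0,0],"claw":0.8}

```text
time: 14.15
ee_pos: [0.4737, -0.1528, 0.1476]
tcp_rot: [-180.0, -0.0, 90.0]
wrist_force: [1.4, 0.2, -0.1]
opening: 0.0769
grasp_force: 0.0
```

>>> play_rows:
  increments:
    - {"slide":[-40,-13,0],"angular":[0,0,0],"claw":0.8}
    - {"slide":[-32,-10,0],"angular":[0,0,0],"claw":0.8}
    - {"slide":[-25,-6,0],"angular":[0,0,0],"claw":0.8}
    - {"slide":[0,0,0],"angular":[0,0,0],"claw":0.8}
    - {"slide":[0,0,0],"angular":[0,0,0],"claw":0.8}

```text
time: 14.65
ee_pos: [0.4453, -0.2485, 0.1472]
tcp_rot: [-179.9, -0.0, 89.9]
wrist_force: [-0.7, 0.6, -0.6]
opening: 0.0769
grasp_force: 0.0
```

```bash
python3 -c "
from h import *
need([.446,-.248,.042])
im=bot.camera('scene')[:,:,::-1]
cv2.imwrite('pics/s4.png',cv2.resize(im[120:320,80:460],None,fx=2,fy=2))"
```

```text
turn [-0.05 -0.04 -0.08] slide(after turn) mm [  0.5   0.7 105.2]
```

View pics/s4.png

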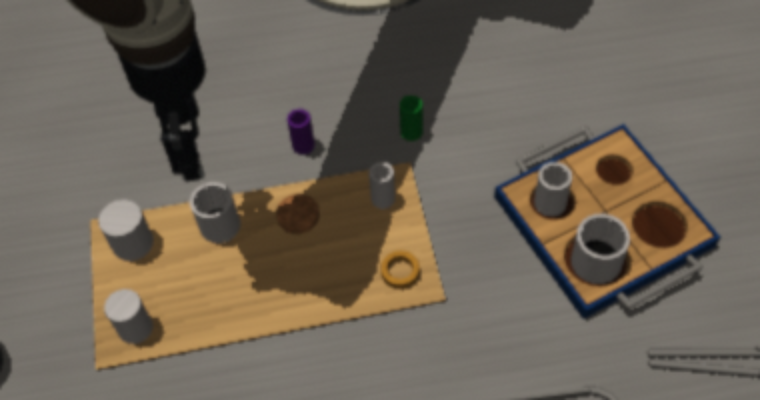

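Mould60 (600,250) and mould40 (553,190) both stand in their wells. Next is mould50.

>>> play_rows:
  increments:
    - {"slide":[0,1,20],"angular":[0,0,0],"claw":0.8}
    - {"slide":[0,0,30],"angular":[0,0,0],"claw":0.8}
    - {"slide":[0,0,30],"angular":[0,0,0],"claw":0.8}
    - {"slide":[0,0,20],"angular":[0,0,0],"claw":0.8}
    - {"slide":[0,0,3],"angular":[0,0,0],"claw":0.8}
    - {"slide":[0,0,0],"angular":[0,0,0],"claw":0.8}
    - {"slide":[0,0,0],"angular":[0,0,0],"claw":0}
    - {"slide":[0,0,0],"angular":[0,0,0],"claw":0}

```text
time: 15.5
ee_pos: [0.4474, -0.2481, 0.0453]
tcp_rot: [180.0, 0.0, 90.0]
wrist_force: [-3.5, -0.4, 10.3]
opening: 0.0495
grasp_force: 17.1
```

>>> play_rows:
  increments:
    - {"slide":[0,0,0],"angular":[0,0,0],"claw":0}
    - {"slide":[0,0,0],"angular":[0,0,0],"claw":0}
    - {"slide":[0,0,0],"angular":[0,0,0],"claw":0}

```text
time: 15.8
ee_pos: [0.4474, -0.2485, 0.0459]
tcp_rot: [179.9, 0.1, 90.0]
wrist_force: [-2.0, 1.2, 7.8]
opening: 0.0474
grasp_force: 39.8
```

>>> play_rows:
  increments:
    - {"slide":[0,0,-15],"angular":[0,0,0],"claw":0}
    - {"slide":[0,0,-30],"angular":[0,0,0],"claw":0}
    - {"slide":[0,0,-35],"angular":[0,0,0],"claw":0}
    - {"slide":[15,3,-20],"angular":[0,0,0],"claw":0}
    - {"slide":[30,6,0],"angular":[0,0,0],"claw":0}
    - {"slide":[40,8,0],"angular":[0,0,0],"claw":0}
    - {"slide":[40,8,0],"angular":[0,0,0],"claw":0}
    - {"slide":[40,8,0],"angular":[0,0,0],"claw":0}

```text
time: 16.6
ee_pos: [0.4802, -0.0816, 0.1454]
tcp_rot: [180.0, -0.0, 90.0]
wrist_force: [0.6, -1.5, -0.9]
opening: 0.047
grasp_force: 41.5
```

>>> play_rows:
  increments:
    - {"slide":[40,8,0],"angular":[0,0,0],"claw":0}
    - {"slide":[40,8,0],"angular":[0,0,0],"claw":0}
    - {"slide":[40,8,0],"angular":[0,0,0],"claw":0}
    - {"slide":[40,8,0],"angular":[0,0,0],"claw":0}
    - {"slide":[40,8,0],"angular":[0,0,0],"claw":0}
    - {"slide":[40,8,0],"angular":[0,0,0],"claw":0}
    - {"slide":[40,8,0],"angular":[0,0,0],"claw":0}
    - {"slide":[35,8,0],"angular":[0,0,0],"claw":0}

```text
time: 17.4
ee_pos: [0.544, 0.2342, 0.1453]
tcp_rot: [180.0, -0.1, 90.0]
wrist_force: [1.2, -0.7, -0.6]
opening: 0.047
grasp_force: 41.5
```

>>> play_rows:
  increments:
    - {"slide":[25,6,0],"angular":[0,0,0],"claw":0}
    - {"slide":[14,2,0],"angular":[0,0,0],"claw":0}
    - {"slide":[0,0,0],"angular":[0,0,0],"claw":0}
    - {"slide":[0,0,0],"angular":[0,0,0],"claw":0}

```text
time: 17.8
ee_pos: [0.5516, 0.2704, 0.1444]
tcp_rot: [-179.9, -0.0, 90.0]
wrist_force: [0.6, 0.2, -1.0]
opening: 0.0473
grasp_force: 41.5
```

```bash
python3 -c "
from h import *
need([.552,.271,.053])"
```

```text
turn [-0.06 -0.01  0.01] slide(after turn) mm [ 0.6  0.4 91.4]
```

>>> play_rows:
  increments:
    - {"slide":[0,0,20],"angular":[0,0,0],"claw":0}
    - {"slide":[0,0,30],"angular":[0,0,0],"claw":0}
    - {"slide":[0,0,25],"angular":[0,0,0],"claw":0}
    - {"slide":[0,0,12],"angular":[0,0,0],"claw":0}
    - {"slide":[0,0,4],"angular":[0,0,0],"claw":0}
    - {"slide":[0,0,0],"angular":[0,0,0],"claw":0}
    - {"slide":[0,0,1],"angular":[0,0,0],"claw":0}
    - {"slide":[0,0,0],"angular":[0,0,0],"claw":0}

```text
time: 18.6
ee_pos: [0.5524, 0.2711, 0.0532]
tcp_rot: [180.0, -0.1, 90.0]
wrist_force: [0.1, 0.0, 1.2]
opening: 0.0472
grasp_force: 42.0
```

>>> play_rows:
  increments:
    - {"slide":[0,0,0],"angular":[0,0,0],"claw":0.3}
    - {"slide":[0,0,0],"angular":[0,0,0],"claw":0.6}
    - {"slide":[0,0,0],"angular":[0,0,0],"claw":0.6}
    - {"slide":[0,0,0],"angular":[0,0,0],"claw":0.6}
    - {"slide":[0,0,-15],"angular":[0,0,0],"claw":0.6}
    - {"slide":[0,0,-35],"angular":[0,0,0],"claw":0.6}
    - {"slide":[0,0,-35],"angular":[0,0,0],"claw":0.6}
    - {"slide":[-20,-5,-10],"angular":[0,0,0],"claw":0.6}

```text
time: 19.4
ee_pos: [0.5481, 0.2528, 0.1522]
tcp_rot: [179.7, -0.2, 90.1]
wrist_force: [-1.3, -0.4, 0.3]
opening: 0.0683
grasp_force: 0.0
```

>>> play_rows:
  increments:
    - {"slide":[-34,-12,0],"angular":[0,0,0],"claw":0.6}
    - {"slide":[-40,-14,0],"angular":[0,0,0],"claw":0.6}
    - {"slide":[-40,-14,0],"angular":[0,0,0],"claw":0.6}
    - {"slide":[-40,-14,0],"angular":[0,0,0],"claw":0.6}
    - {"slide":[-40,-14,0],"angular":[0,0,0],"claw":0.6}
    - {"slide":[-40,-14,0],"angular":[0,0,0],"claw":0.6}
    - {"slide":[-35,-12,0],"angular":[0,0,0],"claw":0.6}
    - {"slide":[-30,-8,0],"angular":[0,0,0],"claw":0.6}

```text
time: 20.2
ee_pos: [0.4441, -0.0496, 0.1485]
tcp_rot: [180.0, -0.0, 90.0]
wrist_force: [0.4, -0.8, -0.1]
opening: 0.0686
grasp_force: 0.0
```

>>> play_rows:
  increments:
    - {"slide":[0,0,0],"angular":[0,0,0],"claw":0.6}
    - {"slide":[0,0,0],"angular":[0,0,0],"claw":0.6}
    - {"slide":[0,0,0],"angular":[0,0,0],"claw":0.6}

```text
time: 20.5
ee_pos: [0.4452, -0.0474, 0.1476]
tcp_rot: [-180.0, -0.0, 90.0]
wrist_force: [-0.2, 0.6, -0.7]
opening: 0.0684
grasp_force: 0.0
```

```bash
python3 -c "
from h import *
need([.445,-.048,.042])
im=bot.camera('scene')[:,:,::-1]
cv2.imwrite('pics/s5.png',cv2.resize(im[120:320,80:460],None,fx=2,fy=2))"
```

```text
turn [-0.01 -0.04  0.04] slide(after turn) mm [ -0.6  -0.2 105.6]
```

View pics/s5.png

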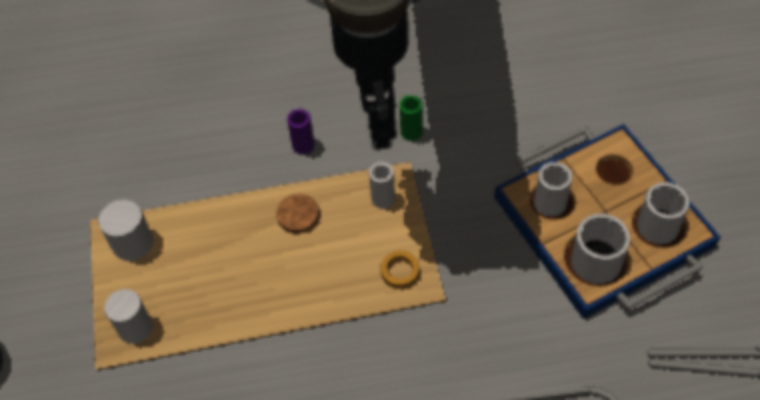

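Moulds 40, 60 and 50 are seated (the 50 at (660,215)), and the gripper is above mould30.

>>> play_rows:
  increments:
    - {"slide":[0,0,20],"angular":[0,0,0],"claw":0.6}
    - {"slide":[0,0,30],"angular":[0,0,0],"claw":0.6}
    - {"slide":[0,0,30],"angular":[0,0,0],"claw":0.6}
    - {"slide":[0,0,19],"angular":[0,0,0],"claw":0.6}
    - {"slide":[0,0,3],"angular":[0,0,0],"claw":0.6}
    - {"slide":[0,0,0],"angular":[0,0,0],"claw":0.6}
    - {"slide":[0,0,0],"angular":[0,0,0],"claw":-0.5}
    - {"slide":[0,0,0],"angular":[0,0,0],"claw":-0.5}

```text
time: 21.35
ee_pos: [0.4456, -0.0478, 0.0463]
tcp_rot: [179.9, -0.0, 90.0]
wrist_force: [-0.7, 0.3, 0.3]
opening: 0.0402
grasp_force: 0.0
```

>>> play_rows:
  increments:
    - {"slide":[0,0,0],"angular":[0,0,0],"claw":-0.5}
    - {"slide":[0,0,0],"angular":[0,0,0],"claw":-0.5}
    - {"slide":[0,0,0],"angular":[0,0,0],"claw":-0.5}
    - {"slide":[0,0,0],"angular":[0,0,0],"claw":-0.5}

```text
time: 21.75
ee_pos: [0.4454, -0.048, 0.0462]
tcp_rot: [179.9, -0.0, 90.0]
wrist_force: [-0.6, -0.6, 6.0]
opening: 0.0267
grasp_force: 39.1
```

>>> play_rows:
  increments:
    - {"slide":[0,0,-15],"angular":[0,0,0],"claw":-0.5}
    - {"slide":[0,0,-30],"angular":[0,0,0],"claw":-0.5}
    - {"slide":[0,0,-35],"angular":[0,0,0],"claw":-0.5}
    - {"slide":[15,1,-20],"angular":[0,0,0],"claw":-0.5}
    - {"slide":[30,2,0],"angular":[0,0,0],"claw":-0.5}
    - {"slide":[40,3,0],"angular":[0,0,0],"claw":-0.5}
    - {"slide":[40,3,0],"angular":[0,0,0],"claw":-0.5}
    - {"slide":[40,3,0],"angular":[0,0,0],"claw":-0.5}

```text
time: 22.55
ee_pos: [0.4569, 0.1185, 0.1465]
tcp_rot: [180.0, -0.1, 90.0]
wrist_force: [0.3, -0.2, -1.4]
opening: 0.0266
grasp_force: 39.6
```

>>> play_rows:
  increments:
    - {"slide":[40,3,0],"angular":[0,0,0],"claw":-0.5}
    - {"slide":[40,3,0],"angular":[0,0,0],"claw":-0.5}
    - {"slide":[30,3,0],"angular":[0,0,0],"claw":-0.5}
    - {"slide":[14,0,0],"angular":[0,0,0],"claw":-0.5}
    - {"slide":[0,0,0],"angular":[0,0,0],"claw":-0.5}
    - {"slide":[0,0,0],"angular":[0,0,0],"claw":-0.5}

```text
time: 23.15
ee_pos: [0.4657, 0.2404, 0.1456]
tcp_rot: [-179.9, -0.0, 90.0]
wrist_force: [0.5, -0.5, -0.7]
opening: 0.0266
grasp_force: 39.6
```

```bash
python3 -c "
from h import *
need([.466,.241,.053])"
```

```text
turn [-0.05 -0.02  0.02] slide(after turn) mm [ 0.6  0.3 92.6]
```

>>> play_rows:
  increments:
    - {"slide":[0,0,20],"angular":[0,0,0],"claw":-0.5}
    - {"slide":[0,0,30],"angular":[0,0,0],"claw":-0.5}
    - {"slide":[0,0,25],"angular":[0,0,0],"claw":-0.5}
    - {"slide":[0,0,12],"angular":[0,0,0],"claw":-0.5}
    - {"slide":[0,0,4],"angular":[0,0,0],"claw":-0.5}
    - {"slide":[0,0,0],"angular":[0,0,0],"claw":-0.5}
    - {"slide":[0,0,2],"angular":[0,0,0],"claw":-0.5}
    - {"slide":[0,0,0],"angular":[0,0,0],"claw":-0.5}

```text
time: 23.95
ee_pos: [0.4664, 0.2413, 0.0533]
tcp_rot: [179.9, -0.1, 90.0]
wrist_force: [-0.2, 0.0, 1.5]
opening: 0.0267
grasp_force: 39.8
```

>>> play_rows:
  increments:
    - {"slide":[0,0,0],"angular":[0,0,0],"claw":-0.2}
    - {"slide":[0,0,0],"angular":[0,0,0],"claw":0.1}
    - {"slide":[0,0,0],"angular":[0,0,0],"claw":0.1}
    - {"slide":[0,0,0],"angular":[0,0,0],"claw":0.1}
    - {"slide":[0,0,-15],"angular":[0,0,0],"claw":0.1}
    - {"slide":[0,0,-35],"angular":[0,0,0],"claw":0.1}
    - {"slide":[0,0,-35],"angular":[0,0,0],"claw":0.1}
    - {"slide":[-20,-5,-10],"angular":[0,0,0],"claw":0.1}

```text
time: 24.75
ee_pos: [0.4622, 0.2226, 0.152]
tcp_rot: [179.8, -0.2, 90.1]
wrist_force: [-0.8, -1.5, -0.4]
opening: 0.047
grasp_force: 0.0
```

>>> play_rows:
  increments:
    - {"slide":[-40,0,0],"angular":[0,0,0],"claw":0.1}
    - {"slide":[-40,0,0],"angular":[0,0,0],"claw":0.1}
    - {"slide":[-40,0,0],"angular":[0,0,0],"claw":0.1}
    - {"slide":[-40,0,0],"angular":[0,0,0],"claw":0.1}
    - {"slide":[-40,0,0],"angular":[0,0,0],"claw":0.1}
    - {"slide":[-20,0,0],"angular":[0,0,0],"claw":0.1}
    - {"slide":[0,0,0],"angular":[0,0,0],"claw":0.1}
    - {"slide":[0,0,0],"angular":[0,0,0],"claw":0.1}

```text
time: 25.55
ee_pos: [0.461, 0.001, 0.1479]
tcp_rot: [-180.0, -0.0, 89.9]
wrist_force: [-0.4, 0.3, -0.1]
opening: 0.0467
grasp_force: 0.0
```

```bash
python3 -c "
from h import *
A=[]
for n in ('top','scene'):
    im=bot.camera(n)[:,:,::-1]; A.append(rect(im,n,.073,.67,.33,.20,.24))
cv2.imwrite('pics/f.png',np.hstack(A))"
```

```text
(no output)
```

View pics/f.png

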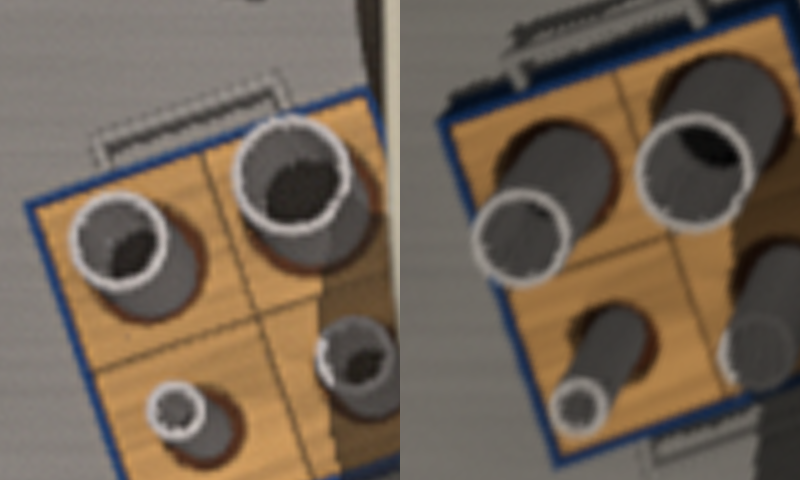

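All four rims, measured at the seated height of 73 mm, lie within about 4 mm of their well centres: m60 (292,176), m50 (119,242), m30 (177,410), m40 (355,357). The blanks stand untouched, so I'm handing in.

```bash
python3 -c "
from workcell import bot
print(bot.job_done())"
```

```text
the job is handed in; nothing more can be done
None
```

All four moulds stand open end up in the wells of their own size, within about 4 mm of centre by camera; both blanks were left untouched on the board, and the job was handed in at about 26 s (no verdict was returned).

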